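Read a glaze test tile under the magnifier

TASK

Lever the lid of the wooden sample box open by its steel tab with the blade of the palette knife (keep the hand off the lid), swing it right back, and lay the knife down flat on the work board again. Then take the tile out of the box's front slot, the one nearest the tab - the tiles were filed any way round, so go by the notched corner to tell its bare, labelled end - and hold its label under the middle of the magnifier lens, label side up, about halfway between lens and table. Finish while still holding it there steadily, leaving the other two tiles and everything else where they are and not bumping the lamp.

Things in the scene. Friction and masses are not known exactly. Their poses are not given: they have to be found in the camera images.
- board: canvas-covered work board, 320 (its x) x 240 (its y) x 12 mm, fixed. Origin: centre of its underside, on the table; its top is 12 mm up.
- knife: loose palette knife, 80 g, lying flat on the board. Black handle 104 x 18 x 16 mm high, then a 20 mm wide, 2.6 mm thick stiff steel blade. Origin: middle of the handle's underside; x runs towards the blade tip, z up. The blade lies level, its mid-plane 8 mm above the handle's underside, from x = 60 to 165 mm (a look-only round end reaches 175 mm).
- knife_tip (a point): end of the blade, on its centre line, 165 mm along the knife's x from its origin and 8 mm above the handle's underside.
- box: fixed wooden box for glaze test tiles, 170 (its x) x 96 (its y) mm; base 42 mm high, walls 6 mm. Origin: centre of its underside; x points from the tab (front) to the hinge (back); the front faces the robot's right, give or take 17 degrees. In it three tiles stand on end in slots of a cork block at x = -44, 0 and 44 mm.
- front_slot (a point): mouth of the front slot, nearest the tab (box x = -44 mm, 36 mm above the table). Slots are 38.5 (along the box's y) x 9 mm and 30 mm deep, down to a floor 6 mm above the table; a tile's top is at 90 mm, 48 mm above the base's rim.
- hinge (a point): middle of the lid's hinge line, which runs along the box's y at its back (x = +85 mm), 44 mm above the table.
- lid (a joint): angle of the box's deep hinged lid (rad): 0 closed, 2.2 right back at its stop. The lid is a hood of 5 mm wood, 170 x 96 x 58 mm high, open below, 160 g; when shut its rim is level with the hinge. The hinge is stiff: the lid stays at any angle and takes 2 to 3 N at the tab to raise.
- lid_tab (a point): middle of the tab's underside, 180 mm from the hinge line and level with it when shut; moves with the lid. The steel tab is 46 mm wide, 4 mm thick and stands 15 mm out from the lid's front wall, its outer edge 5 mm beyond this point; below it is free space, behind it the base's front wall.
- lamp: fixed bench magnifier lamp. Origin: on the table straight below the lens; white round foot 190 mm across centred at its x = 80, y = -280 mm (to the robot's right of the lens), a 20 mm column on it, a boom 0.45 to 0.57 m up from the column to the lens, and a level round head 170 mm across, 25 mm thick, 0.48 m above the table.
- lens (a point): centre of the underside of the lamp's lens, 480 mm above the table; the lens looks straight down.
- tile_green: loose test tile 84 x 36 x 7 mm, 45 g, glaze celadon green. Origin: its centre; x along it to the bare end, z out of the label face. That face: glaze up to x = 10 mm, then a white barred label on the pale bare end; back bare. 9 mm square notch in the bare end's (+x, -y) corner: on the right, label up and bare end away. In the box it may stand bare end up or down, label facing either way.
- tile_green_label (a point): centre of the label on the celadon green tile's bare end: 22 mm from the tile's centre along its x, on the label face (z = 3.5 mm).
- tile_blue: loose test tile 84 x 36 x 7 mm, 45 g, glaze dark cobalt blue. Origin: its centre; x along it to the bare end, z out of the label face. That face: glaze up to x = 10 mm, then a white barred label on the pale bare end; back bare. 9 mm square notch in the bare end's (+x, -y) corner: on the right, label up and bare end away. In the box it may stand bare end up or down, label facing either way.
- tile_blue_label (a point): centre of the label on the dark cobalt blue tile's bare end: 22 mm from the tile's centre along its x, on the label face (z = 3.5 mm).
- tile_red: loose test tile 84 x 36 x 7 mm, 45 g, glaze iron red-brown. Origin: its centre; x along it to the bare end, z out of the label face. That face: glaze up to x = 10 mm, then a white barred label on the pale bare end; back bare. 9 mm square notch in the bare end's (+x, -y) corner: on the right, label up and bare end away. In the box it may stand bare end up or down, label facing either way.
- tile_red_label (a point): centre of the label on the iron red-brown tile's bare end: 22 mm from the tile's centre along its x, on the label face (z = 3.5 mm).
- mug: grey clay-coloured stoneware cup, 76 mm across, 92 mm tall; bystander, origin at the centre of its underside.
- jar_white: white screw-top glaze jar with blue cap, 64 mm across, 85 mm tall; bystander, origin at the centre of its underside.
- jar_red: white screw-top glaze jar with red cap, 64 mm across, 85 mm tall; bystander, origin at the centre of its underside.
- stamp: red wooden stamp block 35 x 28 x 29 mm, on the board; bystander, origin at the centre of its underside.
- rib: flat wooden shaping rib 100 x 55 x 6 mm, on the board; bystander, origin at the centre of its underside.
- loop_tool: wooden-handled loop tool, 150 mm long, 15 mm thick, lying on the table; bystander, origin at the centre of its underside.

How it is judged:
By the outcome, as a careful person would: the job done as asked, in the order asked, and still so for the second after the job is handed in, while the arm keeps its last pose, push and grip.
It also fails if it takes over 67 s, if anything falls off the work surface, if the arm or the gripper's body presses on something with over 40 N, if the wrist force passes 120 N, or if a joint passes its speed limit or range.

ROBOT

A 6-joint arm with a two-finger parallel gripper is mounted at the origin on the work surface. World frame = base frame: x ahead of the robot, y to its left, z up, the work surface at z = 0. Lengths are in mm, angles in rad, forces in N, time in s.
With the tool pointing down it reaches from about 300 to 850 mm from the base axis. Payload 4.2 kg.
Tool frame: the origin (TCP) lies on the centre line of the jaws, within the pads' length; the fingertips stand 25 mm ahead of it and the grasp point (between the pads) lies 6 mm ahead of it; z points along the fingers, y is the line along which they close (so a half turn about z gives the same grasp; the last joint's range is limited). The gripper opens to 91 mm and grips with 3 to 60 N. Pads are 32 mm wide; open, the fingers measure 118 mm over their backs; the gripper's body (76 mm by 178 mm) begins 60 mm behind the grasp point.
Start: joints at [1.09, 0.32, 1.565, -0, 1.257, -0.02], TCP at [255.686, 515.039, 238.976] pointing down, gripper open.
Joint ranges: [-3.11, 3.11], [-0.84, 2.01], [0.21, 2.61], [-1.34, 4.49], [0.05, 2.63], [-2.56, 2.56]. Speed limits (rad/s): [2.57, 2.57, 3.14, 3.14, 3.14, 3.14].

INTERFACE

Orientations are given as a rotation vector (axis times angle).
In Python, from bench import * gives the robot as it stands. The module is installed in compiled form; this text tells all that it offers.
- The arm moves only by the tool move_arm, never from a script. Its argument "rows" is a list of rows, each a list of 2 entries, a list of its own where there are three numbers: the shift along the tool's x, y, z in m, then the turn, a rotation vector about the tool's x, y, z in degrees. A call has 1 to 20 rows; each row is the pose to reach, as a shift and turn from the pose commanded when the call began, along the tool's axes at that moment; what a row does not reach only later rows make up. A row lasts 1/10 s, in which the tool goes at most 50 mm and 8.59 degrees, less where a joint would pass 70% of its speed; a pose out of reach is approached as far as the arm can. A call with a gripper value outside its range is refused whole. "gripper" is the opening, from -1 (shut) to 1 (fully open), set as the call begins (left out, the last holds). The fingers move at their own pace and stop on an object; "newtons" is the grip in N (left out, the last holds). Time passes only in rows, so rows that repeat a pose let the fingers close. It gives the time, the measured TCP pose, the force, the opening and the grip force at its end, in the units of the state.
- sense(): the state, without advancing time (a new reading comes with each control period).
- read_camera(name): name is "scene" or "top" or "wrist"; returns the picture (480x640x3 uint8, red, green, blue); there is no depth.
- camera_info(name): a dict with "intrinsics" (3x3 intrinsics, pixels), "dist" ([k1, k2, p1, p2, k3] as OpenCV has them; the pictures are not rectified), "pose" (4x4, takes a point from camera to world coordinates); the wrist camera has in their place "T_tool_cam" (4x4, takes a point from camera to tool coordinates, whose origin is the TCP and whose axes are the flange's). Camera axes: x right, y up, looking along -z (the intrinsics and any distortion apply to the point x, -y, -z); pixel columns grow to the right and rows downward; lengths in mm; the calibration is good to about 2 mm. A picture is of the moment at which its call begins: read the wrist's pose just before it. camera_info takes no time and is no camera call.
- sign_off(): hands the job in; it is judged then, once.
The state is a dict: "time_s": time; "q": joint angles; "joint_velocities": joint speeds; "tau": joint torques, N m; "tcp_pos": TCP position; "ee_rot": TCP orientation; "force": force on the tool from outside, world axes, zero at the start; "wrist_torque": the same for the moment, N m; "opening": opening from 0.0 (shut) to 1.0 (fully open); "gripper_force": force on a finger pad.
Only numpy, scipy, OpenCV 4.12 (cv2) and the standard library are available. Lean on these libraries where they do the work, as an engineer would, in place of code of your own. Each camera call takes 0.05 s, during which the arm holds its last target. There are 200 camera calls.

## Working session

There is one attempt and no reset: what is moved stays moved. The work goes in short steps, Python scripts to look and compute and a tool call to move; the robot and the scene stay as the last step left them, time stands still between calls to the robot, and variables do not carry over. Pictures are saved under pics/ and viewed, at most 10 in all, crops included, and the job is handed in when it is done.

Besides the shell and the picture viewer there is one more tool, called after "Call:" as name(argument=value, ...) on one line, values as JSON. move_arm: Moves the arm, as the interface text tells. Its arguments: {"type":"object","properties":{"rows":{"type":"array","items":{"type":"array"}},"gripper":{"type":"number"},"newtons":{"type":"number"}},"required":["rows"]}

```bash
mkdir -p pics; cat > h.py <<'E'
import numpy as np, cv2
from bench import *
from scipy.spatial.transform import Rotation as R
np.set_printoptions(suppress=True,precision=2)
def save(n,f,crop=None,scale=1):
    im=read_camera(n)[:,:,::-1].copy()
    cv2.imwrite('pics/raw_'+f+'.png',im)
    if crop: im=im[crop[1]:crop[3],crop[0]:crop[2]]
    if scale!=1: im=cv2.resize(im,None,fx=scale,fy=scale,interpolation=cv2.INTER_CUBIC)
    cv2.imwrite('pics/'+f+'.png',im)
def pose(n,st=None):
    ci=camera_info(n)
    if 'pose' in ci: return np.array(ci['pose'])
    st=st or sense()
    T=np.eye(4);T[:3,:3]=R.from_rotvec(st['ee_rot']).as_matrix();T[:3,3]=st['tcp_pos']
    return T@np.array(ci['T_tool_cam'])
def ray(n,px,T=None):
    ci=camera_info(n);T=pose(n) if T is None else T
    u=cv2.undistortPoints(np.array(px,float).reshape(-1,1,2),np.array(ci['intrinsics']),np.array(ci['dist'])).reshape(-1,2)
    d=np.c_[u[:,0],-u[:,1],-np.ones(len(u))]@T[:3,:3].T
    return T[:3,3],d
def atz(n,px,z,T=None):
    o,d=ray(n,px,T);z=np.broadcast_to(z,len(d))
    return o+d*((z-o[2])/d[:,2])[:,None]
def proj(n,P,T=None):
    ci=camera_info(n);T=pose(n) if T is None else T
    p=(np.atleast_2d(P)-T[:3,3])@T[:3,:3]
    return cv2.projectPoints(p*[1,-1,-1],np.zeros(3),np.zeros(3),np.array(ci['intrinsics']),np.array(ci['dist']))[0].reshape(-1,2)
E
python3 - <<'E'
from h import *
save('top','top0');save('scene','scene0')
for n in('top','scene'):print(n,camera_info(n))
s=sense();print(s);print(R.from_rotvec(s['ee_rot']).as_matrix(),camera_info('wrist'))
E
```

```text
top {'intrinsics': array([[438.28,   0.  , 323.68],
       [  0.  , 438.28, 235.47],
       [  0.  ,   0.  ,   1.  ]]), 'dist': array([-0.06,  0.  ,  0.  ,  0.  ,  0.  ]), 'pose': array([[  -0.03,    0.99,   -0.12,  399.87],
       [  -1.  ,   -0.02,    0.02,  -14.21],
       [   0.02,    0.12,    0.99, 1316.67],
       [   0.  ,    0.  ,    0.  ,    1.  ]])}
scene {'intrinsics': array([[458.72,   0.  , 322.35],
       [  0.  , 458.72, 237.91],
       [  0.  ,   0.  ,   1.  ]]), 'dist': array([-0.09,  0.  ,  0.  ,  0.  ,  0.  ]), 'pose': array([[   0.48,   -0.69,    0.54, 1175.63],
       [   0.88,    0.37,   -0.3 , -380.28],
       [   0.01,    0.62,    0.78, 1197.75],
       [   0.  ,    0.  ,    0.  ,    1.  ]])}
{'time_s': 0.1, 'q': array([ 1.09,  0.32,  1.57, -0.  ,  1.26, -0.02]), 'joint_velocities': array([ 0., -0., -0.,  0., -0., -0.]), 'tau': array([  0.  , -41.33, -23.25,   0.07,   0.04,  -0.  ]), 'tcp_pos': array([255.48, 514.68, 238.22]), 'ee_rot': array([-0.72, -3.06,  0.  ]), 'force': array([-0.72,  0.21,  0.36]), 'wrist_torque': array([-0.04,  0.01, -0.  ]), 'gripper_force': 0.0, 'opening': 1.0010393435481233}
[[-0.9   0.44 -0.  ]
 [ 0.44  0.9  -0.  ]
 [ 0.   -0.   -1.  ]] {'intrinsics': array([[349.24,   0.  , 313.06],
       [  0.  , 349.24, 239.44],
       [  0.  ,   0.  ,   1.  ]]), 'dist': array([0.02, 0.  , 0.  , 0.  , 0.  ]), 'T_tool_cam': array([[  -0.  ,    0.97,    0.24,   66.64],
       [   1.  ,    0.  ,   -0.  ,    0.83],
       [  -0.  ,    0.24,   -0.97, -146.46],
       [   0.  ,    0.  ,    0.  ,    1.  ]])}
```

View pics/top0.png

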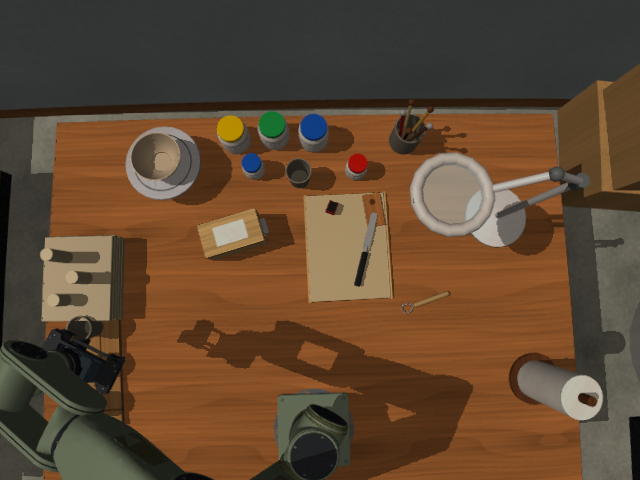

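View pics/scene0.png

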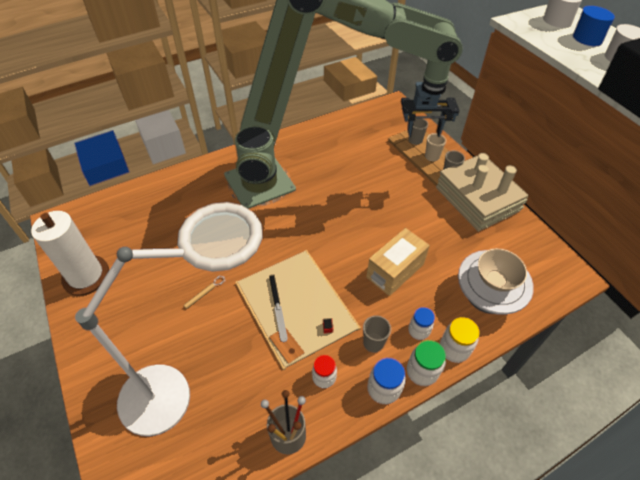

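Top view: box around (232,233) with its tab at (265,226), knife from (358,284) to tip (374,213), and lens at (452,195). The scene view agrees. I'll enlarge it to measure.

```bash
python3 - <<'E'
from h import *
im=cv2.imread('pics/raw_top0.png')[180:310,190:400]
cv2.imwrite('pics/c1.png',cv2.resize(im,None,fx=3.8,fy=3.8,interpolation=cv2.INTER_CUBIC))
b=cv2.imread('pics/raw_top0.png').astype(int)
m=(b.max(2)<45);m[:210]=0;m[300:]=0;m[:,:345]=0;m[:,385:]=0
ys,xs=np.nonzero(m)
P=atz('top',np.c_[xs,ys],25.);c=P.mean(0);u,s,v=np.linalg.svd(P-c);print('handle',len(P),c,v[0],np.ptp((P-c)@v[0]),np.degrees(np.arctan2(v[0][1],v[0][0])))
E
```

```text
handle 185 [ 460.32 -150.91   25.  ] [-0.96  0.27 -0.  ] 101.80857802479045 164.30649300792024
```

View pics/c1.png

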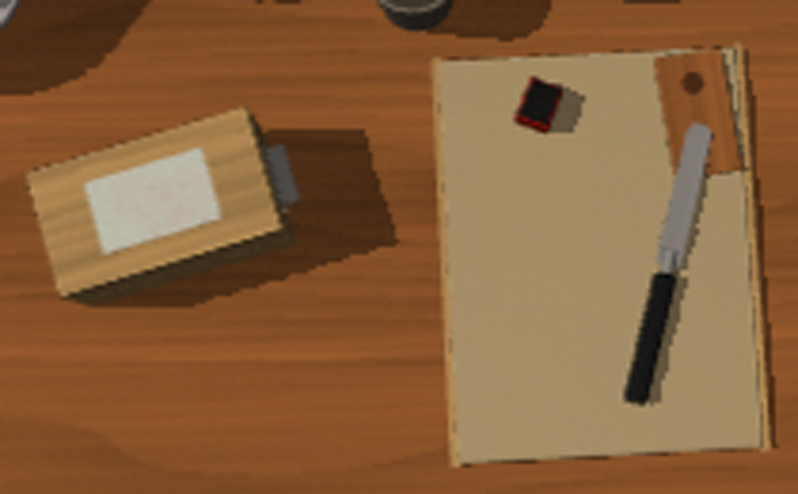

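The crop shows the lid-top corners at about (246,108), (282,230), (62,297) and (28,174), the tab at (288,175), the knife tip at (700,127), and the stamp at (540,105). Next step is to compute the poses.

```bash
cat >> h.py <<'E'
def mv(p,Rt,st=None):
    "shift (m) and turn (deg) in tool axes from the present pose"
    st=st or sense();R0=R.from_rotvec(st['ee_rot'])
    return np.round(R0.inv().apply(np.array(p)-st['tcp_pos'])/1000,4).tolist(),np.round((R0.inv()*Rt).as_rotvec(degrees=True),2).tolist()
def down(yaw): # tool z down, tool y (closing) at yaw deg
    y=np.array([np.cos(np.radians(yaw)),np.sin(np.radians(yaw)),0]);z=np.array([0,0,-1.])
    return R.from_matrix(np.c_[np.cross(y,z),y,z])
E
python3 - <<'E'
from h import *
f=lambda a:np.array(a)/3.8+[190,180]-.5+.5/3.8
L=atz('top',f([(246,108),(282,230),(62,297),(28,174)]),102.);print('lid',L,[np.linalg.norm(L[i]-L[i-1]) for i in range(4)])
x=(L[2]+L[3]-L[0]-L[1])[:2];x/=np.linalg.norm(x);c=L.mean(0)[:2];print('box c',c,'yaw',np.degrees(np.arctan2(x[1],x[0])))
print('tab',atz('top',f([(288,175)]),46.),c-95*x,'tabedge px',)
print('tip',atz('top',f([(700,127)]),20.),'stamp',atz('top',f([(543,97)]),41.))
# lens triangulate
o1,d1=ray('top',[(452,195)]);o2,d2=ray('scene',[(221,237)])
A=np.c_[d1[0],-d2[0]];t=np.linalg.lstsq(A,o2-o1,rcond=None)[0];print('lens',o1+t[0]*d1[0],o2+t[1]*d2[0])
print(atz('top',[(452,195)],492.),atz('scene',[(221,237)],492.))
print('foot',atz('top',[(497,217)],5.),atz('scene',[(153,399)],5.))
print('mug',atz('top',[(298,172)],92.),'board',atz('top',[(305,195),(386,193),(391,298),(308,301)],12.))
# knife fit with scene cam handle
b=cv2.imread('pics/raw_scene0.png').astype(int)
m=(b.max(2)<50);m[:270]=0;m[312:]=0;m[:,:262]=0;m[:,:][:,290:]=0
ys,xs=np.nonzero(m);P=atz('scene',np.c_[xs,ys],22.);c=P.mean(0);u,s,v=np.linalg.svd(P-c);print('handle',len(P),c,v[0],np.ptp((P-c)@v[0]))
k=down(-15.5+90);print(k.as_matrix());print(mv([470,-150,140],down(74.5)),mv([470,-150,140],down(-105.5)))
E
```

```text
lid [[634.01 151.23 102.  ]
 [542.5  125.37 102.  ]
 [497.04 286.63 102.  ]
 [588.47 312.43 102.  ]] [np.float64(167.5092484062785), np.float64(95.09358807686787), np.float64(167.53786824611447), np.float64(94.99438926404515)]
box c [565.5  218.91] yaw 105.75879901567734
tab [[591.6  126.81  46.  ]] [591.3  127.48] tabedge px
tip [[ 626.4  -196.33   20.  ]] stamp [[649.17 -71.6   41.  ]]
lens [ 578.26 -287.19  482.58] [ 580.68 -281.75  481.31]
[[ 576.25 -284.1   492.  ]] [[ 589.56 -283.22  492.  ]]
foot [[ 608.65 -580.65    5.  ]] [[ 613.56 -573.31    5.  ]]
mug [[738.24  27.03  92.  ]] board [[ 688.07    9.78   12.  ]
 [ 689.05 -237.29   12.  ]
 [ 371.45 -238.39   12.  ]
 [ 369.44    7.6    12.  ]]
handle 108 [ 463.32 -150.     22.  ] [ 0.96 -0.27  0.  ] 96.97837616169188
[[-0.96  0.27  0.  ]
 [ 0.27  0.96  0.  ]
 [ 0.    0.   -1.  ]]
([-0.4877, -0.4998, 0.099], [-0.09, -0.01, -10.9]) ([-0.4877, -0.4998, 0.099], [-0.01, 0.13, 169.1])
```

Call:
move_arm(rows=[[[-0.509,-0.499,0.098],[0,0,169]],[[-0.509,-0.499,0.098],[0,0,169]],[[-0.509,-0.499,0.098],[0,0,169]],[[-0.509,-0.499,0.098],[0,0,169]],[[-0.509,-0.499,0.098],[0,0,169]],[[-0.509,-0.499,0.098],[0,0,169]],[[-0.509,-0.499,0.098],[0,0,169]],[[-0.509,-0.499,0.098],[0,0,169]],[[-0.509,-0.499,0.098],[0,0,169]],[[-0.509,-0.499,0.098],[0,0,169]],[[-0.509,-0.499,0.098],[0,0,169]],[[-0.509,-0.499,0.098],[0,0,169]],[[-0.509,-0.499,0.098],[0,0,169]],[[-0.509,-0.499,0.098],[0,0,169]],[[-0.509,-0.499,0.098],[0,0,169]],[[-0.509,-0.499,0.098],[0,0,169]],[[-0.509,-0.499,0.098],[0,0,169]],[[-0.509,-0.499,0.098],[0,0,169]],[[-0.509,-0.499,0.098],[0,0,169]],[[-0.509,-0.499,0.098],[0,0,169]]], gripper=0.3, newtons=60)

```text
time_s: 2.1
tcp_pos: [489.4, -158.2, 140.5]
ee_rot: [-3.112, 0.429, 0.001]
force: [-0.7, -0.2, 0.5]
opening: 0.648
gripper_force: 0.0
```

```bash
python3 - <<'E'
from h import *
s=sense();print(s['q'],s['tcp_pos'],s['ee_rot'])
T=pose('wrist',s);save('wrist','w1')
im=cv2.imread('pics/raw_w1.png')
a=np.radians(-15.5);X=np.array([np.cos(a),np.sin(a),0]);Y=np.array([-X[1],X[0],0]);o=np.array([461,-150.5,12])
def ln(P):
    for p in proj('wrist',P,T): cv2.circle(im,tuple(int(v) for v in p),2,(0,255,0),-1)
ln([o+X*x+Y*y+[0,0,16] for x in(-52,0,52) for y in(-9,9)]+[o+X*x+Y*y+[0,0,9.3] for x in(60,165) for y in(-10,10)])
cv2.imwrite('pics/w1o.png',im)
E
```

```text
[-0.34  0.31  1.85  0.    0.98  1.51] [ 489.41 -158.22  140.53] [-3.11  0.43  0.  ]
```

View pics/w1o.png

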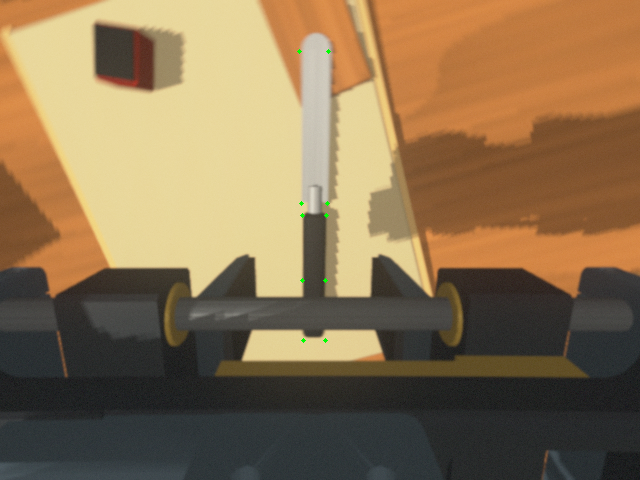

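The projected knife outline (green) matches the picture to about 1–2 px: handle front at row 213, blade centre at column 316. I'll descend and grip.

Call:
move_arm(rows=[[[0,0,0.04],[0,0,0]],[[0,0,0.075],[0,0,0]],[[0,0,0.095],[0,0,0]],[[0,0,0.1],[0,0,0]],[[0,0,0.1],[0,0,0]]])

```text
time_s: 2.65
tcp_pos: [489.4, -158.1, 40.4]
ee_rot: [-3.113, 0.42, 0.002]
force: [0.4, 0.0, -0.8]
opening: 0.65
gripper_force: 0.0
```

Call:
move_arm(rows=[[[0,0,0],[0,0,0]],[[0,0,0],[0,0,0]],[[0,0,0],[0,0,0]],[[0,0,0],[0,0,0]],[[0,0,0],[0,0,0]],[[0,0,0],[0,0,0]],[[0,0,0],[0,0,0]],[[0,0,0],[0,0,0]]], gripper=-1, newtons=60)

```text
time_s: 3.45
tcp_pos: [489.8, -158.3, 41.2]
ee_rot: [3.113, -0.421, 0.001]
force: [-0.6, 0.2, 3.4]
opening: 0.191
gripper_force: 60.0
```

```bash
cat >> h.py <<'E'
BC=np.array([565.5,218.9,0.]);BY=105.8
TIP=np.array([137,0,20.5])
def bw(p,BC=None,BY=None):
    BC=globals()['BC'] if BC is None else BC; a=np.radians(globals()['BY'] if BY is None else BY)
    return BC+R.from_euler('z',a).apply(p)
def krot(psi): # tool rotation, knife along box x pitched tip-down psi deg
    B=R.from_euler('z',BY,degrees=True).as_matrix();p=np.radians(psi)
    x=B@[np.cos(p),0,-np.sin(p)];z=B@[-np.sin(p),0,-np.cos(p)]
    return R.from_matrix(np.c_[x,np.cross(z,x),z])
def tipat(p,psi): # TCP for tip centre at box-frame p
    Rt=krot(psi);return bw(p)-Rt.apply(TIP),Rt
def lever(th,psi,rt=175.,gap=0.): # th,psi deg
    t=np.radians(th);lam=np.radians(th-psi)
    d=0. if lam>=0 else (185-rt)*np.tan(-lam)
    e=np.array([-np.cos(t),0,np.sin(t)]);n=np.array([np.sin(t),0,np.cos(t)]) # outward along lid, push dir
    c=np.array([85,0,44.])+rt*e-(d+gap)*n
    p=np.radians(psi);up=np.array([np.sin(p),0,np.cos(p)])
    return tipat(c-1.3*up,psi)
E
python3 - <<'E'
from h import *
print(mv([489.5,-158.2,150],R.from_rotvec(sense()['ee_rot'])))
p,Rt=tipat([-120,0,120],20);print(p,mv(p,Rt))
E
```

```text
([-0.0003, -0.0, -0.1088], [0.0, 0.0, 0.0])
[631.32 -13.69 186.12] ([0.0981, -0.177, -0.1449], [-21.09, -11.91, -119.76])
```

Call:
move_arm(rows=[[[0,0,-0.02],[0,0,0]],[[0,0,-0.06],[0,0,0]],[[0,0,-0.11],[0,0,0]],[[0,0,-0.11],[0,0,0]]])

```text
time_s: 3.85
tcp_pos: [493.7, -159.6, 156.9]
ee_rot: [3.111, -0.421, 0.021]
force: [1.2, 0.4, -1.1]
opening: 0.191
gripper_force: 60.0
```

```bash
python3 - <<'E'
from h import *
p,Rt=tipat([-120,0,120],20);print(p,mv(p,Rt),sense()['q'],sense()['tcp_pos'])
E
```

```text
[631.32 -13.69 186.12] ([0.0943, -0.1772, -0.0281], [-20.29, -12.31, -119.92]) [-0.33  0.29  1.82  0.    1.01  1.5 ] [ 493.68 -159.57  156.9 ]
```

```bash
cat >> h.py <<'E'
import json
def cmd(): d=json.load(open('cmd.json'));return {'tcp_pos':np.array(d[0]),'ee_rot':np.array(d[1])}
def app(sh,tn): # apply a completed move
    c=cmd();r=R.from_rotvec(c['ee_rot']);json.dump([(c['tcp_pos']+r.apply(np.array(sh)*1000)).tolist(),(r*R.from_rotvec(tn,degrees=True)).as_rotvec().tolist()],open('cmd.json','w'))
def to(p,Rt): return mv(p,Rt,cmd())
E
python3 - <<'E'
from h import *
json.dump([[255.686,515.039,238.976],down(np.degrees(1.11)).as_rotvec().tolist()],open('cmd.json','w'))
app([-.509,-.499,.098],[0,0,169]);app([0,0,-.01],[0,0,0])
c=cmd();print(c,sense()['tcp_pos'])
p,Rt=tipat([-120,0,120],20);print(to(p,Rt))
E
```

```text
{'tcp_pos': array([ 489.71, -158.25,  150.98]), 'ee_rot': array([-3.11,  0.42,  0.  ])} [ 493.68 -159.57  156.9 ]
([0.0981, -0.177, -0.0351], [-21.12, -11.9, -119.75])
```

Call:
move_arm(rows=[[[0.098,-0.177,-0.035],[-21.1,-11.9,-119.8]],[[0.098,-0.177,-0.035],[-21.1,-11.9,-119.8]],[[0.098,-0.177,-0.035],[-21.1,-11.9,-119.8]],[[0.098,-0.177,-0.035],[-21.1,-11.9,-119.8]],[[0.098,-0.177,-0.035],[-21.1,-11.9,-119.8]],[[0.098,-0.177,-0.035],[-21.1,-11.9,-119.8]],[[0.098,-0.177,-0.035],[-21.1,-11.9,-119.8]],[[0.098,-0.177,-0.035],[-21.1,-11.9,-119.8]],[[0.098,-0.177,-0.035],[-21.1,-11.9,-119.8]],[[0.098,-0.177,-0.035],[-21.1,-11.9,-119.8]],[[0.098,-0.177,-0.035],[-21.1,-11.9,-119.8]],[[0.098,-0.177,-0.035],[-21.1,-11.9,-119.8]],[[0.098,-0.177,-0.035],[-21.1,-11.9,-119.8]],[[0.098,-0.177,-0.035],[-21.1,-11.9,-119.8]],[[0.098,-0.177,-0.035],[-21.1,-11.9,-119.8]],[[0.098,-0.177,-0.035],[-21.1,-11.9,-119.8]],[[0.098,-0.177,-0.035],[-21.1,-11.9,-119.8]],[[0.098,-0.177,-0.035],[-21.1,-11.9,-119.8]]])

```text
time_s: 5.65
tcp_pos: [631.4, -13.7, 185.8]
ee_rot: [1.719, 2.271, -0.302]
force: [-0.5, 0.1, -0.2]
opening: 0.192
gripper_force: 60.0
```

```bash
python3 - <<'E'
from h import *
app([0.098,-0.177,-0.035],[-21.1,-11.9,-119.8])
s=sense();c=cmd();print(s['q'].tolist(),s['tcp_pos'],s['ee_rot'],c)
T=pose('wrist',s);save('wrist','w2')
im=cv2.imread('pics/raw_w2.png')
def pts(P,col=(0,255,0)):
    for p in proj('wrist',P,T): cv2.circle(im,tuple(int(v) for v in p),2,col,-1)
pts([bw([x,y,z]) for x in(-85,85) for y in(-48,48) for z in(102,)]+[bw([-100,y,48]) for y in(-23,23)]+[bw([-85,y,z]) for y in(-48,48) for z in (44,0)])
Rt=R.from_rotvec(s['ee_rot']);pts([s['tcp_pos']+Rt.apply(TIP+[0,y,-1.3]) for y in(-10,10)],(0,0,255))
cv2.imwrite('pics/w2o.png',im)
E
```

```text
[0.12676369858847206, 0.4236159610575218, 1.5915740370722473, -0.38781444410581056, 1.104344931911783, 0.023994028182615344] [631.44 -13.71 185.78] [ 1.72  2.27 -0.3 ] {'tcp_pos': array([631.2 , -13.63, 185.98]), 'ee_rot': array([ 1.72,  2.27, -0.3 ])}
```

View pics/w2o.png

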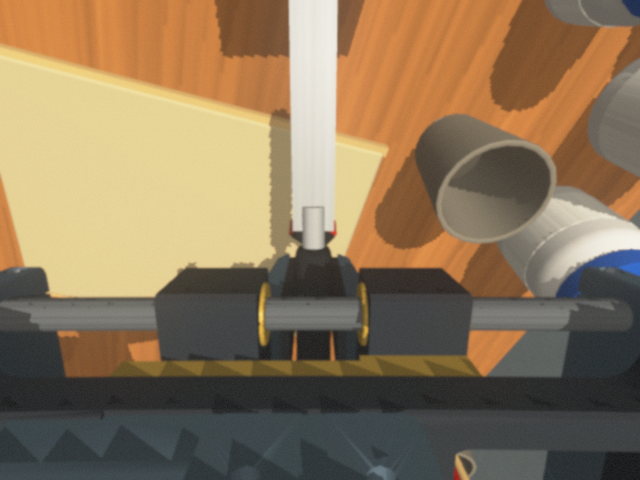

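The wrist view shows only the blade (columns 290–337) and the mug; the box is outside the picture. Next I'll fit a kinematic model and plan the lowering.

```bash
cat > kin.py <<'E'
from h import *
from scipy.optimize import least_squares
def fk(q,P):
    h,L1,L2,Lt,a1,e=P
    r=lambda ax,a:R.from_euler(ax,a)
    R1=r('z',q[0])*r('y',q[1]);p=r('z',q[0]).apply([a1,0,h])+R1.apply([e,0,L1])
    R2=R1*r('y',q[2]);p=p+R2.apply([0,0,L2])
    R3=R2*r('z',q[3])*r('y',q[4])*r('z',q[5])
    return p+R3.apply([0,0,Lt]),R3
Q=[[1.09,.32,1.565,0,1.257,-.02],[-.34,.31,1.85,0,.98,1.51],[-.33,.29,1.82,0,1.01,1.5],[0.126764,0.423616,1.591574,-0.387814,1.104345,0.023994]]
X=[[255.686,515.039,238.976],[489.41,-158.22,140.53],[493.68,-159.57,156.9],[631.44,-13.71,185.78]]
W=[1,.25,.25,1]
def add(q,x,w=1):Q.append(list(q));X.append(list(x));W.append(w)
def fit(P0=(200,400,400,200,0,0),reg=.01):
    f=lambda P:np.r_[np.concatenate([(fk(q,P)[0]-x)*w for q,x,w in zip(Q,X,W)]),(P-np.array(P0))*reg*np.array([.1,.1,.1,.1,5,5])]
    return least_squares(f,P0)
E
python3 - <<'E'
from kin import *
s=fit();print(s.x,s.cost);P=s.x
for q,x in zip(Q,X):print(fk(q,P)[0]-x)
print(fk(Q[3],P)[1].as_matrix(),R.from_rotvec(sense()['ee_rot']).as_matrix())
p,Rt=lever(0,20,gap=6);p0=p-24*(bw([1,0,0])-bw([0,0,0]))
print(p0,to(p0,Rt));ins=np.array(to(p,Rt)[0])-to(p0,Rt)[0];print('insert',ins)
E
```

```text
[ 91.2  579.38 419.87 276.83   7.92 -15.96] 77.95230904245582
[ 9.89 -5.91  0.62]
[ -0.14 -14.85  -2.85]
[  2.6  -10.42   1.7 ]
[-0.01 -0.08 -0.54]
[[-0.96 -0.26  0.09]
 [-0.27  0.9  -0.33]
 [-0.   -0.34 -0.94]] [[-0.26  0.96  0.09]
 [ 0.9   0.27 -0.33]
 [-0.34  0.   -0.94]]
[629.8   -8.35  99.26] ([0.0348, 0.0001, 0.0796], [0.0, -0.01, 0.05])
insert [ 0.02  0.   -0.01]
```

Call:
move_arm(rows=[[[0.035,0,0.04],[0,0,0]],[[0.035,0,0.07],[0,0,0]],[[0.035,0,0.08],[0,0,0]],[[0.035,0,0.08],[0,0,0]],[[0.035,0,0.08],[0,0,0]]])

```text
time_s: 6.2
tcp_pos: [630.9, -8.4, 100.3]
ee_rot: [1.717, 2.27, -0.3]
force: [-0.4, 1.0, -0.1]
opening: 0.194
gripper_force: 60.0
```

```bash
sed -i 's/h,L1,L2,Lt,a1,e=P/h,L1,L2,Lt,a1,e,dy=P/; s/apply(\[e,0,L1\])/apply([e,dy,L1])/; s/P0=(200,400,400,200,0,0)/P0=(200,400,400,200,0,0,11.6)/; s/,5,5\])/,5,5,1])/' kin.py
python3 - <<'E'
from kin import *
app([.035,0,.08],[0,0,0]);s=sense()
print(s['q'].tolist(),s['tcp_pos'].tolist(),cmd()['tcp_pos'])
add(s['q'],s['tcp_pos']);r=fit();P=r.x;print(P,r.cost)
for q,x in zip(Q,X):print(fk(q,P)[0]-x)
save('top','top2');save('scene','sc2')
# overlay
def ov(n,f,crop,k):
    im=cv2.imread(f'pics/raw_{f}.png')[crop[1]:crop[3],crop[0]:crop[2]];im=cv2.resize(im,None,fx=k,fy=k,interpolation=cv2.INTER_CUBIC)
    Rt=R.from_rotvec(s['ee_rot'])
    A=[bw([x,y,102]) for x in(-85,85) for y in(-48,48)]+[bw([-100,y,48]) for y in(-23,23)]+[bw([-85,y,48]) for y in(-23,23)]
    B=[s['tcp_pos']+Rt.apply(TIP+[0,y,-1.3]) for y in(-10,10)]
    for L,c in((A,(0,255,0)),(B,(0,0,255))):
        for p in proj(n,L): cv2.circle(im,tuple(int(v) for v in (p-crop[:2]+.5)*k),1,c,-1)
    return im
a=ov('top','top2',(190,170,350,290),2.5);b=ov('scene','sc2',(330,210,490,330),2.5)
cv2.imwrite('pics/o2.png',np.hstack([a,b]))
E
```

```text
[0.13565670249998998, 0.5049979493795996, 1.695908840028646, -0.43448838252941296, 0.9345155773828618, 0.11990536278651023] [630.921452972458, -8.432452198122826, 100.25953336161577] [629.66  -8.3   98.83]
[149.94 556.08 421.3  310.64   5.19  -6.58  11.5 ] 4.461655729423772
[-0.22 -0.43  0.05]
[ 4.01 -4.13 -3.76]
[ 7.78 -0.04  0.9 ]
[-0.77 -0.1   0.72]
[ 0.46  0.07 -0.58]
```

View pics/o2.png

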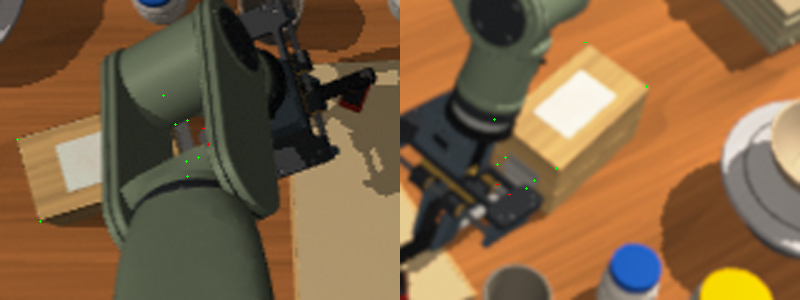

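The scene overlay lands on the tab and lid corners, with the knife tip at (503,188) just in front of the tab. Now I'll check that the lever path is reachable.

```bash
cat >> kin.py <<'E'
add([0.13565670249998998,0.5049979493795996,1.695908840028646,-0.43448838252941296,0.9345155773828618,0.11990536278651023],[630.9214,-8.4325,100.2595])
PF=fit().x
LO=np.array([-3.11,-.84,.21,-1.34,.05,-2.56]);HI=np.array([3.11,2.01,2.61,4.49,2.63,2.56])
def ik(p,Rt,q0):
    def f(q):
        a,r=fk(q,PF);r=r*R.from_euler('z',np.pi/2)
        return np.r_[(a-p)/100,(r.inv()*Rt).as_rotvec()*2]
    s=least_squares(f,np.clip(q0,LO+1e-3,HI-1e-3),bounds=(LO,HI));return s.x,np.linalg.norm(s.fun)
E
python3 - <<'E'
from kin import *
q0=sense()['q']
for pe in (20,45,60):
    q=q0;print(pe)
    for th in range(0,127,14):
        psi=20+(pe-20)*max(0,th-30)/96
        p,Rt=lever(th,psi);q,e=ik(p,Rt,q);print(th,round(psi),p,q,round(e,3))
E
```

```text
20
0 20 [623.27  14.75 105.26] [ 0.18  0.49  1.7  -0.43  0.96  0.15] 0.0
14 20 [621.92  19.5  150.22] [ 0.18  0.45  1.65 -0.4   1.05  0.11] 0.0
28 20 [617.69  34.46 191.06] [ 0.21  0.41  1.6  -0.39  1.14  0.1 ] 0.0
42 20 [611.03  58.   226.  ] [ 0.25  0.39  1.54 -0.37  1.22  0.1 ] 0.0
56 20 [602.27  88.97 253.98] [ 0.3   0.37  1.5  -0.36  1.3   0.13] 0.0
70 20 [591.92 125.54 273.35] [ 0.37  0.37  1.46 -0.36  1.36  0.17] 0.0
84 20 [580.6  165.53 282.94] [ 0.43  0.37  1.42 -0.35  1.41  0.23] 0.0
98 20 [568.99 206.57 282.2 ] [ 0.5   0.39  1.4  -0.34  1.44  0.29] 0.0
112 20 [557.77 246.21 271.16] [ 0.56  0.42  1.39 -0.34  1.45  0.35] 0.0
126 20 [547.61 282.11 250.48] [ 0.62  0.45  1.39 -0.33  1.43  0.41] 0.0
45
0 20 [623.27  14.75 105.26] [ 0.18  0.49  1.7  -0.43  0.96  0.15] 0.0
14 20 [621.92  19.5  150.22] [ 0.18  0.45  1.65 -0.4   1.05  0.11] 0.0
28 20 [617.69  34.46 191.06] [ 0.21  0.41  1.6  -0.39  1.14  0.1 ] 0.0
42 23 [610.02  61.58 232.56] [ 0.28  0.39  1.54 -0.43  1.24  0.15] 0.0
56 27 [599.95  97.15 267.93] [ 0.37  0.38  1.49 -0.48  1.35  0.22] 0.0
70 30 [588.17 138.77 294.36] 
[... 341 characters left out ...]
27  14.75 105.26] [ 0.18  0.49  1.7  -0.43  0.96  0.15] 0.0
14 20 [621.92  19.5  150.22] [ 0.18  0.45  1.65 -0.4   1.05  0.11] 0.0
28 20 [617.69  34.46 191.06] [ 0.21  0.41  1.6  -0.39  1.14  0.1 ] 0.0
42 25 [609.36  63.89 236.4 ] [ 0.3   0.39  1.54 -0.46  1.26  0.18] 0.0
56 31 [598.35 102.8  275.79] [ 0.41  0.39  1.49 -0.54  1.38  0.27] 0.0
70 37 [585.45 148.39 305.66] [ 0.53  0.41  1.42 -0.62  1.51  0.36] 0.0
84 42 [571.31 198.38 324.75] [ 0.64  0.45  1.36 -0.68  1.63  0.43] 0.0
98 48 [556.62 250.29 332.4 ] [ 0.75  0.52  1.29 -0.74  1.75  0.5 ] 0.0
112 54 [542.11 301.57 328.57] [ 0.84  0.6   1.22 -0.79  1.85  0.55] 0.0
126 60 [528.47 349.75 313.82] [ 0.91  0.69  1.15 -0.84  1.94  0.59] 0.0
```

```bash
python3 - <<'E'
from h import *
def show(wps):
    out=[]
    for th,psi,gap in wps:
        a,b=to(*lever(th,psi,gap=gap));out.append([[round(v,3) for v in a],[round(v,1)+0. for v in b]])
    print(json.dumps(out))
psi=lambda th:20+40*max(0,th-30)/96
show([(0,20,6)])
show([(0,20,3),(0,20,0)]+[(t,psi(t),0) for t in (1,3,5,8,11,14,17,20,24,28,32,36,40,44)])
E
```

```text
[[[0.022, 0.0, -0.009], [0.0, 0.0, 0.1]]]
[[[0.021, 0.0, -0.011], [0.0, 0.0, 0.1]], [[0.02, 0.0, -0.014], [0.0, 0.0, 0.1]], [[0.019, 0.0, -0.017], [0.0, 0.0, 0.1]], [[0.017, 0.0, -0.023], [0.0, 0.0, 0.1]], [[0.015, 0.0, -0.03], [0.0, 0.0, 0.1]], [[0.013, 0.0, -0.039], [0.0, 0.0, 0.1]], [[0.011, 0.0, -0.049], [0.0, 0.0, 0.1]], [[0.01, 0.0, -0.058], [0.0, 0.0, 0.1]], [[0.009, 0.0, -0.068], [0.0, 0.0, 0.1]], [[0.009, 0.0, -0.077], [0.0, 0.0, 0.1]], [[0.009, 0.0, -0.09], [0.0, 0.0, 0.1]], [[0.01, 0.0, -0.102], [0.0, 0.0, 0.1]], [[0.013, 0.0, -0.116], [0.0, -0.8, 0.1]], [[0.016, 0.0, -0.132], [0.0, -2.5, 0.1]], [[0.021, 0.0, -0.147], [0.0, -4.2, 0.1]], [[0.026, 0.0, -0.163], [0.0, -5.8, 0.1]]]
```

Call:
move_arm(rows=[[[0.01,0,-0.004],[0,0,0]],[[0.018,0,-0.007],[0,0,0]],[[0.022,0,-0.009],[0,0,0]],[[0.022,0,-0.009],[0,0,0]],[[0.021,0,-0.011],[0,0,0]],[[0.02,0,-0.014],[0,0,0]],[[0.019,0,-0.017],[0,0,0]],[[0.017,0,-0.023],[0,0,0]],[[0.015,0,-0.03],[0,0,0]],[[0.015,0,-0.03],[0,0,0]],[[0.015,0,-0.03],[0,0,0]]])

```text
time_s: 7.4
tcp_pos: [623.2, 15.1, 122.4]
ee_rot: [1.717, 2.272, -0.302]
force: [0.3, 0.6, -1.0]
opening: 0.194
gripper_force: 60.0
```

```bash
python3 - <<'E'
from h import *
app([.015,0,-.03],[0,0,0]);s=sense()
print(s['tcp_pos']-cmd()['tcp_pos'],s['force'],s['wrist_torque'])
save('scene','sc3',(330,170,490,330),3)
def show(wps):
    out=[]
    for th,psi,gap in wps:
        a,b=to(*lever(th,psi,gap=gap));out.append([[round(v,3) for v in a],[round(v,1)+0. for v in b]])
    print(json.dumps(out))
psi=lambda th:20+40*max(0,th-30)/96
show([(t,psi(t),0) for t in (8,11,14,17,20,24,28,32,36,40,44,48,52)])
E
```

```text
[0.15 0.02 0.48] [ 0.3   0.63 -0.97] [ 0.18  0.12 -0.02]
[[[-0.002, 0.0, -0.009], [0.0, 0.0, 0.1]], [[-0.004, 0.0, -0.019], [0.0, 0.0, 0.1]], [[-0.005, 0.0, -0.028], [0.0, 0.0, 0.1]], [[-0.006, 0.0, -0.038], [0.0, 0.0, 0.1]], [[-0.006, 0.0, -0.048], [0.0, 0.0, 0.1]], [[-0.006, 0.0, -0.06], [0.0, 0.0, 0.1]], [[-0.005, 0.0, -0.072], [0.0, 0.0, 0.1]], [[-0.002, 0.0, -0.086], [0.0, -0.8, 0.1]], [[0.001, 0.0, -0.102], [0.0, -2.5, 0.1]], [[0.006, 0.0, -0.117], [0.0, -4.2, 0.1]], [[0.011, 0.0, -0.133], [0.0, -5.8, 0.1]], [[0.018, 0.0, -0.147], [0.0, -7.5, 0.1]], [[0.025, 0.0, -0.162], [0.0, -9.2, 0.1]]]
```

View pics/sc3.png

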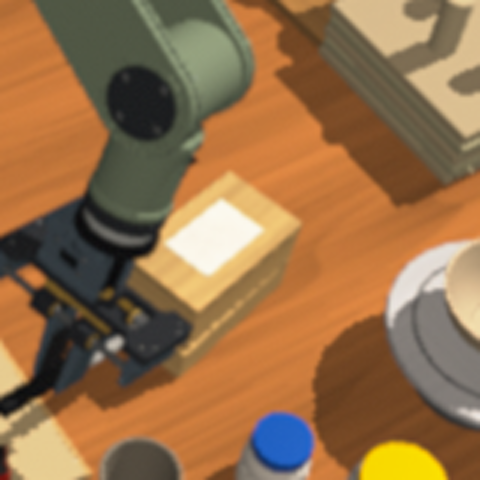

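A dark gap between lid and base, widening towards the front at about (185,350), shows the lid has begun to lift on the tab. Continuing.

Call:
move_arm(rows=[[[-0.002,0,-0.009],[0,0,0]],[[-0.004,0,-0.019],[0,0,0]],[[-0.005,0,-0.028],[0,0,0]],[[-0.006,0,-0.038],[0,0,0]],[[-0.006,0,-0.048],[0,0,0]],[[-0.006,0,-0.06],[0,0,0]],[[-0.005,0,-0.072],[0,0,0]],[[-0.002,0,-0.086],[0,-0.8,0]],[[0.001,0,-0.102],[0,-2.5,0]],[[0.006,0,-0.117],[0,-4.2,0]],[[0.011,0,-0.133],[0,-5.8,0]],[[0.018,0,-0.147],[0,-7.5,0]],[[0.025,0,-0.162],[0,-9.2,0]],[[0.025,0,-0.162],[0,-9.2,0]]])

```text
time_s: 8.85
tcp_pos: [602.0, 93.6, 267.6]
ee_rot: [1.627, 2.157, -0.418]
force: [0.3, -0.0, -1.0]
opening: 0.193
gripper_force: 60.0
```

```bash
python3 - <<'E'
from h import *
app([.025,0,-.162],[0,-9.2,0]);s=sense()
print(s['tcp_pos']-cmd()['tcp_pos'],s['force'],s['wrist_torque'])
save('scene','sc4');save('top','top4')
a=cv2.imread('pics/raw_sc4.png')[130:330,330:530];b=cv2.imread('pics/raw_top4.png')[130:330,170:370]
cv2.imwrite('pics/c4.png',np.hstack([cv2.resize(v,(400,400),interpolation=cv2.INTER_CUBIC) for v in(a,b)]))
def show(wps):
    out=[]
    for th,psi,gap in wps:
        a,b=to(*lever(th,psi,gap=gap));out.append([[round(v,3) for v in a],[round(v,1)+0. for v in b]])
    print(json.dumps(out))
psi=lambda th:20+40*max(0,th-30)/96
show([(t,psi(t),0) for t in (56,60,64,68,72,77,82,87,92,97,102,107,112,117,121,124,126,127,128)])
E
```

```text
[0.47 2.6  1.99] [ 0.31 -0.02 -1.01] [ 0.35  0.13 -0.02]
[[[0.006, 0.0, -0.015], [0.0, -1.6, 0.1]], [[0.012, 0.0, -0.029], [0.0, -3.3, 0.1]], [[0.02, 0.0, -0.044], [0.0, -5.0, 0.1]], [[0.028, 0.0, -0.057], [0.0, -6.7, 0.1]], [[0.037, 0.0, -0.07], [0.0, -8.3, 0.1]], [[0.05, 0.0, -0.086], [0.0, -10.4, 0.1]], [[0.063, 0.0, -0.101], [0.0, -12.5, 0.0]], [[0.077, 0.0, -0.114], [0.0, -14.6, 0.0]], [[0.093, 0.0, -0.126], [0.0, -16.6, 0.0]], [[0.109, 0.0, -0.137], [0.0, -18.7, 0.0]], [[0.125, 0.0, -0.147], [0.0, -20.8, 0.0]], [[0.143, 0.0, -0.155], [0.0, -22.9, 0.0]], [[0.16, 0.0, -0.162], [0.0, -25.0, 0.0]], [[0.178, 0.0, -0.167], [0.0, -27.1, 0.0]], [[0.193, 0.0, -0.17], [0.0, -28.7, 0.0]], [[0.204, 0.0, -0.172], [0.0, -30.0, 0.0]], [[0.211, 0.0, -0.173], [0.0, -30.8, 0.0]], [[0.215, 0.0, -0.174], [0.0, -31.2, 0.0]], [[0.218, 0.0, -0.174], [0.0, -31.6, 0.0]]]
```

View pics/c4.png

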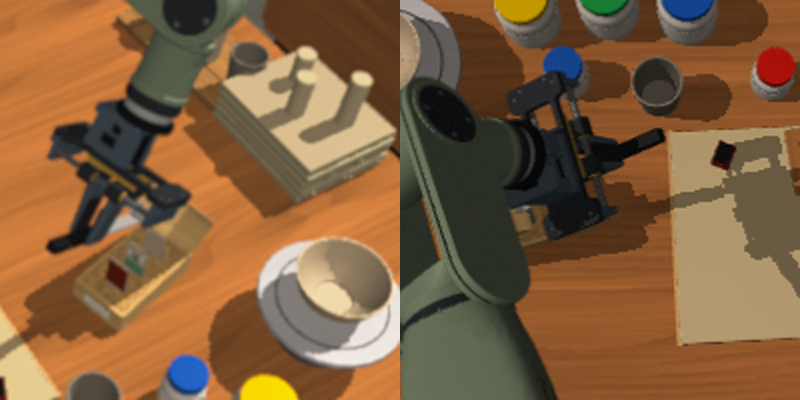

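The lid is well open, with the red, green and white/bare tiles visible at (117,275), (133,262) and (155,245) in the left half. Continuing to the stop.

Call:
move_arm(rows=[[[0.006,0,-0.015],[0,-1.6,0]],[[0.012,0,-0.029],[0,-3.3,0]],[[0.02,0,-0.044],[0,-5,0]],[[0.028,0,-0.057],[0,-6.7,0]],[[0.037,0,-0.07],[0,-8.3,0]],[[0.05,0,-0.086],[0,-10.4,0]],[[0.063,0,-0.101],[0,-12.5,0]],[[0.077,0,-0.114],[0,-14.6,0]],[[0.093,0,-0.126],[0,-16.6,0]],[[0.109,0,-0.137],[0,-18.7,0]],[[0.125,0,-0.147],[0,-20.8,0]],[[0.143,0,-0.155],[0,-22.9,0]],[[0.16,0,-0.162],[0,-25,0]],[[0.178,0,-0.167],[0,-27.1,0]],[[0.193,0,-0.17],[0,-28.7,0]],[[0.204,0,-0.172],[0,-30,0]],[[0.211,0,-0.173],[0,-30.8,0]],[[0.211,0,-0.173],[0,-30.8,0]],[[0.211,0,-0.173],[0,-30.8,0]]])

```text
time_s: 10.85
tcp_pos: [528.4, 349.1, 313.9]
ee_rot: [1.322, 1.749, -0.763]
force: [0.5, 1.0, -1.0]
opening: 0.193
gripper_force: 60.0
```

```bash
python3 - <<'E'
from h import *
app([.211,0,-.173],[0,-30.8,0]);s=sense()
print(s['tcp_pos']-cmd()['tcp_pos'],s['force'],s['wrist_torque'],s['q'])
save('scene','sc5');save('top','top5')
a=cv2.imread('pics/raw_sc5.png')[130:330,330:530];b=cv2.imread('pics/raw_top5.png')[130:330,150:350]
cv2.imwrite('pics/c5.png',np.hstack([cv2.resize(v,(400,400),interpolation=cv2.INTER_CUBIC) for v in(a,b)]))
for th in (100,110,118,126):
    t=np.radians(th);r=lambda x,y,z:bw([85+x*np.cos(t)+z*np.sin(t),y,44-x*np.sin(t)+z*np.cos(t)])
    print(th,(proj('scene',[r(-185,-23,0),r(-185,23,0),r(-170,-48,0),r(-170,48,0),r(-170,-48,58)])-[330,130])*2)
E
```

```text
[ 0.2  -0.32  0.13] [ 0.54  0.99 -1.05] [ 0.58  0.17 -0.02] [ 0.91  0.66  1.18 -0.84  1.94  0.59]
100 [[212.05 153.45]
 [186.81 136.62]
 [222.83 170.57]
 [170.65 135.47]
 [244.27 154.95]]
110 [[223.63 146.4 ]
 [198.63 129.93]
 [233.33 163.83]
 [181.59 129.42]
 [251.67 153.89]]
118 [[231.54 143.14]
 [206.79 126.94]
 [240.49 160.6 ]
 [189.22 126.71]
 [256.01 155.24]]
126 [[238.11 141.98]
 [213.65 126.03]
 [246.43 159.29]
 [195.7  125.89]
 [258.91 158.42]]
```

View pics/c5.png

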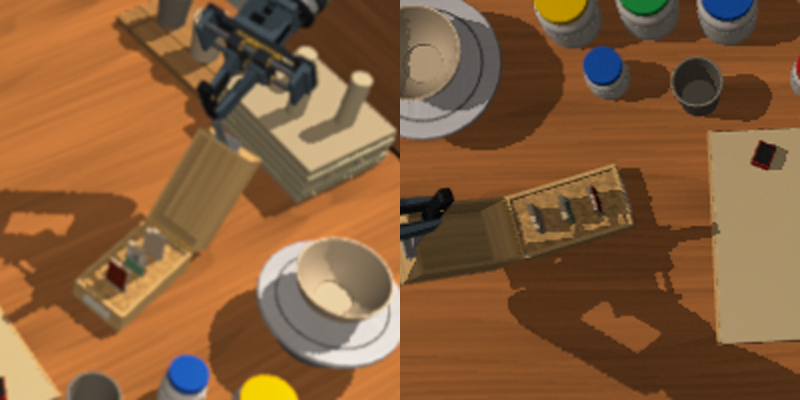

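The lid is right back: its tab at (228,135) and corner at (259,157) match the projection for 126°. The three tiles stand in the open box. One small extra push, then I retreat.

Call:
move_arm(rows=[[[0.004,0,-0.001],[0,-0.4,0]],[[0.007,0,-0.001],[0,-0.8,0]],[[0.007,0,-0.001],[0,-0.8,0]],[[-0.02,0,-0.001],[0,-0.8,0]],[[-0.06,0,-0.001],[0,-0.8,0]],[[-0.08,0,-0.001],[0,-0.8,0]],[[-0.08,0,-0.001],[0,-0.8,0]]])

```text
time_s: 11.65
tcp_pos: [539.2, 310.6, 386.5]
ee_rot: [1.319, 1.736, -0.765]
force: [-0.4, -0.2, -1.1]
opening: 0.192
gripper_force: 60.0
```

```bash
python3 - <<'E'
from h import *
app([-.08,0,-.001],[0,-.8,0]);s=sense()
print(s['tcp_pos']-cmd()['tcp_pos'],s['force'],s['wrist_torque'])
Rt=down(np.degrees(1.11)-169);print(to([489.7,-158.2,151],Rt))
save('scene','sc6');save('top','top6')
im=cv2.imread('pics/raw_sc6.png')
# sample the front tile's front face (box x=-47.5), rows over z
for z in (88,82,76,70,64,58,52,46):
    print(z,[tuple(im[int(v),int(u)][::-1]) for u,v in proj('scene',[bw([-47.5,y,z]) for y in(-13,-6,0,6,13)])])
E
```

```text
[ 0.28 -1.15  3.  ] [-0.44 -0.17 -1.13] [0.55 0.21 0.04]
([-0.0111, -0.1756, 0.4963], [63.22, 35.61, 107.8])
88 [(np.uint8(79), np.uint8(44), np.uint8(32)), (np.uint8(70), np.uint8(31), np.uint8(19)), (np.uint8(74), np.uint8(36), np.uint8(25)), (np.uint8(90), np.uint8(49), np.uint8(29)), (np.uint8(172), np.uint8(129), np.uint8(75))]
82 [(np.uint8(64), np.uint8(18), np.uint8(9)), (np.uint8(63), np.uint8(17), np.uint8(6)), (np.uint8(62), np.uint8(16), np.uint8(8)), (np.uint8(71), np.uint8(28), np.uint8(14)), (np.uint8(185), np.uint8(135), np.uint8(77))]
76 [(np.uint8(63), np.uint8(17), np.uint8(9)), (np.uint8(63), np.uint8(16), np.uint8(6)), (np.uint8(63), np.uint8(16), np.uint8(7)), (np.uint8(67), np.uint8(23), np.uint8(12)), (np.uint8(202), np.uint8(147), np.uint8(82))]
70 [(np.uint8(64), np.uint8(17), np.uint8(7)), (np.uint8(64), np.uint8(18), np.uint8(9)), (np.uint8(63), np.uint8(18), np.uint8(7)), (np.uint8(63), np.uint8(19), np.uint8(8)), (np.uint8(198), np.uint8(145), np.uint8(80))]
64 [(np.uint8(64), np.uint8(16), np.uint8(6)), (np.uint8(64), np.uint8(18), np.uint8(8)), (np.uint8(64), np.uint8(17), np.uint8(9)), (np.uint8(73), np.uint8(35), np.uint8(18)), (np.uint8(161), np.uint8(116), np.uint8(63))]
58 [(np.uint8(64), np.uint8(17), np.uint8(8)), (np.uint8(64), np.uint8(16), np.uint8(8)), (np.uint8(64), np.uint8(18), np.uint8(8)), (np.uint8(66), np.uint8(25), np.uint8(13)), (np.uint8(163), np.uint8(119), np.uint8(67))]
52 [(np.uint8(64), np.uint8(18), np.uint8(8)), (np.uint8(64), np.uint8(16), np.uint8(6)), (np.uint8(63), np.uint8(18), np.uint8(8)), (np.uint8(65), np.uint8(20), np.uint8(11)), (np.uint8(130), np.uint8(93), np.uint8(52))]
46 [(np.uint8(69), np.uint8(31), np.uint8(22)), (np.uint8(67), np.uint8(28), np.uint8(16)), (np.uint8(71), np.uint8(38), np.uint8(29)), (np.uint8(70), np.uint8(34), np.uint8(24)), (np.uint8(124), np.uint8(89), np.uint8(49))]
```

Samples on the front tile's front face are red glaze from z=46 to 88 mm. So it is the red tile, bare end down, label facing the front. Now I'll return the knife.

Call:
move_arm(rows=[[[-0.011,-0.176,0.496],[63.2,35.6,107.8]],[[-0.011,-0.176,0.496],[63.2,35.6,107.8]],[[-0.011,-0.176,0.496],[63.2,35.6,107.8]],[[-0.011,-0.176,0.496],[63.2,35.6,107.8]],[[-0.011,-0.176,0.496],[63.2,35.6,107.8]],[[-0.011,-0.176,0.496],[63.2,35.6,107.8]],[[-0.011,-0.176,0.496],[63.2,35.6,107.8]],[[-0.011,-0.176,0.496],[63.2,35.6,107.8]],[[-0.011,-0.176,0.496],[63.2,35.6,107.8]],[[-0.011,-0.176,0.496],[63.2,35.6,107.8]],[[-0.011,-0.176,0.496],[63.2,35.6,107.8]],[[-0.011,-0.176,0.496],[63.2,35.6,107.8]],[[-0.011,-0.176,0.496],[63.2,35.6,107.8]],[[-0.011,-0.176,0.496],[63.2,35.6,107.8]],[[-0.011,-0.176,0.496],[63.2,35.6,107.8]],[[-0.011,-0.176,0.496],[63.2,35.6,107.8]],[[-0.011,-0.176,0.496],[63.2,35.6,107.8]],[[-0.011,-0.176,0.496],[63.2,35.6,107.8]],[[-0.011,-0.176,0.496],[63.2,35.6,107.8]],[[-0.011,-0.176,0.496],[63.2,35.6,107.8]]])

```text
time_s: 13.75
tcp_pos: [489.5, -157.3, 150.8]
ee_rot: [3.113, -0.418, -0.001]
force: [0.4, 0.4, -1.1]
opening: 0.195
gripper_force: 60.0
```

```bash
python3 - <<'E'
from kin import *
app([-.011,-.176,.496],[63.2,35.6,107.8]);s=sense();c=cmd()
print(s['tcp_pos'],c['tcp_pos'],s['force'],s['q'],(R.from_rotvec(c['ee_rot']).inv()*R.from_rotvec(s['ee_rot'])).as_rotvec(degrees=True))
print(to([489.7,-158.2,41.2],down(np.degrees(1.11)-169)))
# knife pitch in hand: tip position in wrist picture vs expected
T=pose('wrist',s);save('wrist','w6');im=cv2.imread('pics/raw_w6.png')
g=im[:,300:330].astype(int).mean(1);print('tip expect',proj('wrist',[s['tcp_pos']+R.from_rotvec(s['ee_rot']).apply(TIP+[10,0,-1.3])],T));print([ (i,tuple(g[i].astype(int))) for i in range(10,110,6)])
# tile extents scan from sc6
im=cv2.imread('pics/raw_sc6.png')
for y in range(-32,24,3):
    print(y,[im[int(v),int(u)][::-1].tolist() for u,v in proj('scene',[bw([-47.5,y,z]) for z in(80,70,55)])])
# IK at lens
lens=np.array([580,-284])
for fl in(1,-1):
  for phi in range(-140,-20,15):
    f=np.radians(phi);z=np.array([np.cos(f),np.sin(f),0]);x=np.array([0,0,-1.*fl]);Rt=R.from_matrix(np.c_[x,np.cross(z,x),z])
    best=[]
    for q4 in(-1.2,-.6,1.5,2.5,3.5):
      for q6 in(-2,-1,0,1,2):
        q,e=ik(np.r_[lens-50*z[:2],240],Rt,[-.4,.6,1.7,q4,1.2,q6])
        if e<.01:
            if not any(np.abs(q-b).max()<.05 for b in best):best.append(q)
    print(fl,phi,best)
E
```

```text
[ 489.52 -157.34  150.77] [ 489.2  -157.97  151.08] [ 0.36  0.35 -1.11] [-0.33  0.3   1.83 -0.    1.01  1.5 ] [-0.01 -0.03 -0.11]
([0.0005, 0.0001, 0.1099], [0.01, -0.01, 0.01])
tip expect [[314.72 -50.37]]
[(10, (np.int64(190), np.int64(203), np.int64(209))), (16, (np.int64(190), np.int64(203), np.int64(208))), (22, (np.int64(191), np.int64(203), np.int64(209))), (28, (np.int64(191), np.int64(203), np.int64(209))), (34, (np.int64(191), np.int64(204), np.int64(209))), (40, (np.int64(191), np.int64(204), np.int64(209))), (46, (np.int64(191), np.int64(204), np.int64(209))), (52, (np.int64(191), np.int64(204), np.int64(209))), (58, (np.int64(190), np.int64(203), np.int64(209))), (64, (np.int64(190), np.int64(204), np.int64(209))), (70, (np.int64(190), np.int64(203), np.int64(209))), (76, (np.int64(191), np.int64(203), np.int64(209))), (82, (np.int64(190), np.int64(203), np.int64(208))), (88, (np.int64(189), np.int64(203), np.int64(208))), (94, (np.int64(190), np.int64(202), np.int64(208))), (100, (np.int64(189), np.int64(202), np.int64(208))), (106, (np.int64(188), np.int64(202), np.int
[... 944 characters left out ...]
13,  2.26,  0.64])]
1 -125 [array([-0.  ,  0.93,  1.27, -1.18,  2.05,  0.73])]
1 -110 [array([ 0.06,  0.82,  1.53, -1.27,  1.86,  0.82])]
1 -95 []
1 -80 []
1 -65 [array([0.07, 0.53, 2.25, 4.37, 1.44, 1.23])]
1 -50 [array([-0.06,  0.47,  2.44,  3.97,  1.41,  1.4 ])]
1 -35 [array([-0.3 ,  0.44,  2.56,  3.45,  1.43,  1.53])]
-1 -140 [array([-0.07,  1.05,  1.  , -1.13,  2.26, -2.5 ])]
-1 -125 [array([-0.  ,  0.93,  1.27, -1.18,  2.05, -2.41])]
-1 -110 [array([ 0.06,  0.82,  1.53, -1.27,  1.86, -2.32])]
-1 -95 []
-1 -80 []
-1 -65 [array([ 0.07,  0.53,  2.25,  4.37,  1.44, -1.91])]
-1 -50 [array([-0.06,  0.47,  2.44,  3.97,  1.41, -1.74])]
-1 -35 [array([-0.3 ,  0.44,  2.56,  3.45,  1.43, -1.61])]
```

Call:
move_arm(rows=[[[0,0,0.04],[0,0,0]],[[0,0,0.075],[0,0,0]],[[0,0,0.095],[0,0,0]],[[0,0,0.105],[0,0,0]],[[0,0,0.108],[0,0,0]],[[0,0,0.11],[0,0,0]],[[0,0,0.11],[0,0,0]]])

```text
time_s: 14.5
tcp_pos: [490.0, -158.2, 41.8]
ee_rot: [3.113, -0.42, 0.003]
force: [-0.6, -0.2, -1.1]
opening: 0.193
gripper_force: 60.0
```

Call:
move_arm(rows=[[[0,0,0],[0,0,0]],[[0,0,0],[0,0,0]],[[0,0,0],[0,0,0]],[[0,0,0],[0,0,0]],[[0,0,-0.02],[0,0,0]],[[0,0,-0.06],[0,0,0]],[[0,0,-0.11],[0,0,0]],[[0,0,-0.11],[0,0,0]],[[0,0,-0.11],[0,0,0]]], gripper=0.1)

```text
time_s: 15.4
tcp_pos: [489.7, -158.1, 152.2]
ee_rot: [3.113, -0.421, 0.005]
force: [-1.7, -0.1, 0.1]
opening: 0.549
gripper_force: 0.0
```

```bash
python3 - <<'E'
from kin import *
# net command unchanged from before descending (0.11 down, 0.11 up)
s=sense();print(s['tcp_pos'],cmd()['tcp_pos'],s['opening'],s['force'])
T=pose('wrist',s);save('wrist','w7')
im=cv2.imread('pics/raw_w7.png').astype(int)
# blade centre & tip: bright grey low-saturation pixels in the upper part
m=(im.min(2)>120)&(np.ptp(im,2)<=25);m[:,:270]=0;m[:,360:]=0;m[200:]=0
ys,xs=np.nonzero(m);P=atz('wrist',np.c_[xs,ys],21.3,T);c=P.mean(0);v=np.linalg.svd(P-c)[2][0];v*=np.sign(v[0]);t=(P-c)@v
print('blade n',len(P),'yaw',np.degrees(np.arctan2(v[1],v[0])),'tip175',c+v*t.max(),'w',np.ptp((P-c)@np.cross([0,0,1],v)))
# lens by ellipse fits of the white ring
for n,box in(('top',(400,140,500,245)),('scene',(170,195,270,280))):
    im=cv2.imread(f'pics/raw_{n}0.png');x0,y0,x1,y1=box;c=im[y0:y1,x0:x1]
    m=((c.min(2)>150)&(np.ptp(c.astype(int),2)<45)).astype(np.uint8);k,l,st,_=cv2.connectedComponentsWithStats(m)
    i=1+st[1:,4].argmax();m=(l==i).astype(np.uint8);m=cv2.morphologyEx(m,cv2.MORPH_OPEN,np.ones((5,5)))
    cs,h=cv2.findContours(m,cv2.RETR_CCOMP,cv2.CHAIN_APPROX_NONE)
    for q,hh in zip(cs,h[0]):
        if len(q)>80:
            e=cv2.fitEllipse(q);px=np.array(e[0])+[x0,y0];print(n,len(q),hh[3],px,e[1],'z480',atz(n,[px],480.)[0][:2],'z492',atz(n,[px],492.5)[0][:2])
# hover above front slot
Rt=krot(0);sl=bw([-44,0,0]);print('slot',sl)
print(to(np.r_[sl[:2]-85*(bw([1,0,0])-bw([0,0,0]))[:2],240],Rt))
E
```

```text
[ 489.68 -158.14  152.19] [ 489.2  -157.97  151.08] 0.5485620300069842 [-1.71 -0.07  0.11]
blade n 3699 yaw -15.434051693710954 tip175 [ 629.24 -196.05   21.3 ] w 18.447435372640896
scene 233 -1 [218.81 235.46] (61.950321197509766, 88.10193634033203) z480 [ 573.76 -284.07] z492 [ 584.25 -285.74]
scene 201 0 [223.6  234.36] (41.59611511230469, 57.64869689941406) z480 [ 575.67 -274.5 ] z492 [ 586.12 -276.34]
slot [577.48 176.56   0.  ]
([0.0403, -0.2732, -0.089], [0.01, 0.01, -121.2])
```

Call:
move_arm(rows=[[[0.027,-0.295,-0.089],[0,0,-121.2]],[[0.027,-0.295,-0.089],[0,0,-121.2]],[[0.027,-0.295,-0.089],[0,0,-121.2]],[[0.027,-0.295,-0.089],[0,0,-121.2]],[[0.027,-0.295,-0.089],[0,0,-121.2]],[[0.027,-0.295,-0.089],[0,0,-121.2]],[[0.027,-0.295,-0.089],[0,0,-121.2]],[[0.027,-0.295,-0.089],[0,0,-121.2]],[[0.027,-0.295,-0.089],[0,0,-121.2]],[[0.027,-0.295,-0.089],[0,0,-121.2]],[[0.027,-0.295,-0.089],[0,0,-121.2]],[[0.027,-0.295,-0.089],[0,0,-121.2]],[[0.027,-0.295,-0.089],[0,0,-121.2]],[[0.027,-0.295,-0.089],[0,0,-121.2]],[[0.027,-0.295,-0.089],[0,0,-121.2]],[[0.027,-0.295,-0.089],[0,0,-121.2]],[[0.027,-0.295,-0.089],[0,0,-121.2]],[[0.027,-0.295,-0.089],[0,0,-121.2]]])

```text
time_s: 17.25
tcp_pos: [593.4, 119.3, 239.6]
ee_rot: [-1.896, -2.504, 0.001]
force: [0.6, 0.1, -0.7]
opening: 0.551
gripper_force: 0.0
```

```bash
python3 - <<'E'
from h import *
app([.027,-.295,-.089],[0,0,-121.2]);s=sense();print(s['tcp_pos'],cmd()['tcp_pos'],s['q'])
T=pose('wrist',s);save('wrist','w8');im=cv2.imread('pics/raw_w8.png')
def pts(P,col):
    q=proj('wrist',P,T)
    for p in q: cv2.circle(im,tuple(int(v) for v in p),1,col,-1)
    return q
pts([bw([x,y,42]) for x in(-85,-79,85,79) for y in(-48,48)],(0,255,0))
q=pts([bw([x,y,90]) for c in(-44,0,44) for x in(c-3.5,c+3.5) for y in(-18,18)],(255,0,255));print(q[:4])
cv2.imwrite('pics/w8o.png',im)
E
```

```text
[593.45 119.28 239.59] [593.55 119.29 240.01] [ 0.18  0.37  1.49 -0.    1.28 -0.1 ]
[[333.74 167.18]
 [290.37 167.25]
 [333.85 158.5 ]
 [290.22 158.58]]
```

View pics/w8o.png

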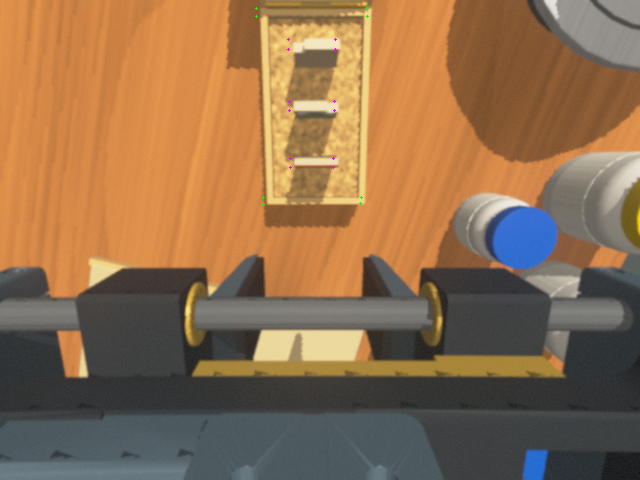

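The front tile's top edge spans columns 295–339, rows 157–167, full width with no notch, so its bare end is down. It lies about 4 px right of the prediction, so I correct 4 mm along tool y.

Call:
move_arm(rows=[[[0.03,0.004,0],[0,0,0]],[[0.06,0.004,0.01],[0,0,0]],[[0.06,0.004,0.04],[0,0,0]],[[0.06,0.004,0.08],[0,0,0]],[[0.06,0.004,0.11],[0,0,0]],[[0.06,0.004,0.13],[0,0,0]],[[0.06,0.004,0.145],[0,0,0]],[[0.06,0.004,0.155],[0,0,0]],[[0.06,0.004,0.16],[0,0,0]],[[0.06,0.004,0.16],[0,0,0]],[[0.06,0.004,0.16],[0,0,0]]])

```text
time_s: 18.4
tcp_pos: [581.6, 178.2, 80.7]
ee_rot: [1.894, 2.505, 0.002]
force: [0.2, -0.4, 0.3]
opening: 0.549
gripper_force: 0.0
```

Call:
move_arm(rows=[[[0,0,0],[0,0,0]],[[0,0,0],[0,0,0]],[[0,0,0],[0,0,0]],[[0,0,0],[0,0,0]],[[0,0,0],[0,0,0]],[[0,0,0],[0,0,0]],[[0,0,0],[0,0,0]],[[0,0,0],[0,0,0]]], gripper=-1, newtons=20)

```text
time_s: 19.2
tcp_pos: [581.2, 178.1, 80.5]
ee_rot: [1.895, 2.505, 0.001]
force: [-2.8, -0.4, 5.1]
opening: 0.394
gripper_force: 19.9
```

Call:
move_arm(rows=[[[0,0,-0.01],[0,0,0]],[[0,0,-0.025],[0,0,0]],[[0,0,-0.05],[0,0,0]],[[0,0,-0.085],[0,0,0]],[[0,0,-0.125],[0,0,0]],[[0,0,-0.165],[0,0,0]],[[0,0,-0.18],[0,0,0]],[[0,0,-0.18],[0,0,0]],[[0,0,-0.18],[0,0,0]]])

```text
time_s: 20.1
tcp_pos: [580.6, 178.0, 259.2]
ee_rot: [-1.895, -2.505, 0.002]
force: [-0.6, 0.3, -1.9]
opening: 0.392
gripper_force: 19.9
```

```bash
python3 - <<'E'
from kin import *
from scipy.spatial.transform import Slerp
app([.06,.004,-.02],[0,0,0]);s=sense();c=cmd();print(s['tcp_pos'],c['tcp_pos'],s['opening'],s['gripper_force'],s['force'])
lens=np.array([580.5,-285,240])
R0=R.from_rotvec(c['ee_rot']);p0=c['tcp_pos']
for phi in(-110,-120,-130):
    f=np.radians(phi);z=np.array([np.cos(f),np.sin(f),0]);x=np.array([0,0,-1.]);R1=R.from_matrix(np.c_[x,np.cross(z,x),z])
    p1=lens-54.5*z+3.5*x
    print(phi,p1,to(p1,R1));sl=Slerp([0,1],R.concatenate([R0,R1]));q=s['q']
    for t in np.linspace(0,1,8):
        q,e=ik(p0+(p1-p0)*t,sl(t),q);print(q,round(e,3))
# refine top lens ellipse
im=cv2.imread('pics/raw_top0.png');x0,y0,x1,y1=400,140,505,245;cc=im[y0:y1,x0:x1]
m=((cc.min(2)>135)).astype(np.uint8);m=cv2.morphologyEx(m,cv2.MORPH_OPEN,np.ones((3,3)))
k,l,st,_=cv2.connectedComponentsWithStats(m);i=1+st[1:,4].argmax();print(st[i])
hull=[q for q in cv2.findContours((l==i).astype(np.uint8),cv2.RETR_CCOMP,cv2.CHAIN_APPROX_NONE)[0] if len(q)>80]
for h in hull:
    e=cv2.fitEllipse(h);px=np.array(e[0])+[x0,y0];print(len(h),px,e[1],atz('top',[px],480.)[0],atz('top',[px],492.5)[0])
E
```

```text
[580.64 177.99 259.2 ] [581.06 178.12 260.  ] 0.3923496179467729 19.897537529468536 [-0.56  0.34 -1.87]
-110 [ 599.14 -233.79  236.5 ] ([-0.4013, -0.0948, 0.0236], [28.04, -86.78, 28.03])
[ 0.28  0.37  1.45 -0.    1.33  0.  ] 0.0
[ 0.29  0.39  1.44 -0.22  1.4   0.13] 0.0
[ 0.3   0.43  1.45 -0.42  1.47  0.25] 0.0
[ 0.29  0.48  1.47 -0.61  1.53  0.36] 0.0
[ 0.26  0.54  1.5  -0.79  1.6   0.48] 0.0
[ 0.22  0.62  1.53 -0.96  1.67  0.59] 0.0
[ 0.15  0.72  1.54 -1.12  1.76  0.71] 0.0
[ 0.07  0.82  1.53 -1.27  1.86  0.82] 0.0
-120 [ 607.75 -237.8   236.5 ] ([-0.4075, -0.0876, 0.0236], [35.8, -84.72, 35.79])
[ 0.28  0.37  1.45 -0.    1.33  0.  ] 0.0
[ 0.29  0.4   1.42 -0.21  1.43  0.14] 0.0
[ 0.29  0.46  1.41 -0.4   1.52  0.26] 0.0
[ 0.27  0.52  1.4  -0.58  1.61  0.37] 0.0
[ 0.24  0.6   1.41 -0.75  1.69  0.47] 0.0
[ 0.18  0.69  1.41 -0.9   1.78  0.57] 0.0
[ 0.11  0.79  1.39 -1.05  1.88  0.67] 0.0
[ 0.03  0.9   1.35 -1.2   1.99  0.76] 0.0
-130 [ 615.53 -243.25  236.5 ] ([-0.4148, -0.0816, 0.0236], [43.51, -82.15, 43.5])
[ 0.28  0.37  1.45 -0.    1.33  0.  ] 0.0
[ 0.28  0.42  1.4  -0.2   1.45  0.15] 0.0
[ 0.27  0.48  1.36 -0.38  1.57  0.27] 0.0
[ 0.25  0.56  1.34 -0.55  1.68  0.37] 0.0
[ 0.21  0.65  1.32 -0.7   1.78  0.47] 0.0
[ 0.15  0.75  1.29 -0.85  1.89  0.56] 0.0
[ 0.07  0.86  1.24 -1.    2.    0.63] 0.0
[-0.02  0.98  1.17 -1.16  2.12  0.7 ] 0.0
[  11   14   81   80 2018]
229 [451.2  193.44] (77.30048370361328, 80.5703125) [ 581.97 -286.63  480.  ] [ 579.25 -282.56  492.5 ]
232 [449.6  192.53] (62.39033508300781, 66.7833480834961) [ 583.87 -283.55  480.  ] [ 581.12 -279.53  492.5 ]
```

Call:
move_arm(rows=[[[-0.015,-0.003,0.001],[1.3,-3,1.3]],[[-0.044,-0.009,0.003],[3.8,-9.1,3.8]],[[-0.073,-0.015,0.004],[6.4,-15.1,6.4]],[[-0.102,-0.022,0.006],[9,-21.2,9]],[[-0.131,-0.028,0.008],[11.5,-27.2,11.5]],[[-0.16,-0.034,0.009],[14.1,-33.3,14.1]],[[-0.189,-0.04,0.011],[16.6,-39.3,16.6]],[[-0.218,-0.046,0.013],[19.2,-45.4,19.2]],[[-0.247,-0.052,0.014],[21.7,-51.4,21.7]],[[-0.276,-0.058,0.016],[24.3,-57.5,24.3]],[[-0.305,-0.065,0.018],[26.8,-63.5,26.8]],[[-0.334,-0.071,0.019],[29.4,-69.6,29.4]],[[-0.363,-0.077,0.021],[32,-75.6,32]],[[-0.388,-0.082,0.023],[34.1,-80.7,34.1]],[[-0.4,-0.085,0.023],[35.2,-83.3,35.2]],[[-0.407,-0.086,0.024],[35.8,-84.7,35.8]],[[-0.407,-0.086,0.024],[35.8,-84.7,35.8]],[[-0.407,-0.086,0.024],[35.8,-84.7,35.8]],[[-0.407,-0.086,0.024],[35.8,-84.7,35.8]],[[-0.407,-0.086,0.024],[35.8,-84.7,35.8]]])

```text
time_s: 22.1
tcp_pos: [609.3, -236.1, 237.0]
ee_rot: [1.584, 0.915, -1.581]
force: [0.3, 0.0, -0.2]
opening: 0.392
gripper_force: 19.9
```

```bash
python3 - <<'E'
from kin import *
app([-.407,-.086,.024],[35.8,-84.7,35.8]);s=sense();Rt=R.from_rotvec(s['ee_rot'])
print(s['tcp_pos'],cmd()['tcp_pos'],s['q'],s['opening'],s['gripper_force'],s['force']);print(Rt.as_matrix())
lab=s['tcp_pos']+Rt.apply([-3.5,0,54.5]);print('label',lab)
T=pose('wrist',s);save('wrist','w9');im=cv2.imread('pics/raw_w9.png')
# tile in wrist picture and colours along its centre line (label should be on top, i.e. the tool -x side)
for zz in range(-5,76,6):
    u,v=proj('wrist',[s['tcp_pos']+Rt.apply([-3.5,0,zz])],T)[0];print(zz,int(u),int(v),im[int(v),int(u)][::-1].tolist() if 0<=v<480 else None)
save('scene','sc9');save('top','top9')
for n,f in(('scene','sc9'),('top','top9')):
    im=cv2.imread(f'pics/raw_{f}.png');u=proj(n,[s['tcp_pos']+Rt.apply([-3.5,0,z]) for z in(20,30,54,70)]);print(n,u.astype(int).tolist(),[im[int(b),int(a)][::-1].tolist() for a,b in u])
E
```

```text
[ 609.32 -236.06  236.95] [ 609.15 -236.92  236.1 ] [ 0.03  0.88  1.37 -1.2   1.99  0.76] 0.39233099770285496 19.89931493997574 [ 0.3   0.04 -0.17]
[[ 0.    0.87 -0.5 ]
 [ 0.   -0.5  -0.87]
 [-1.    0.   -0.  ]]
label [ 582.13 -283.29  240.36]
-5 311 316 [84, 85, 82]
1 311 310 [84, 83, 81]
7 311 305 [83, 83, 80]
13 311 299 [73, 75, 72]
19 311 295 [117, 105, 88]
25 311 290 [125, 111, 91]
31 311 286 [126, 112, 93]
37 311 282 [124, 112, 92]
43 311 278 [124, 110, 91]
49 311 275 [126, 112, 90]
55 311 271 [123, 110, 89]
61 311 268 [124, 112, 91]
67 312 265 [125, 113, 93]
73 312 262 [124, 110, 91]
scene [[251, 300], [247, 300], [237, 299], [230, 299]] [[139, 37, 14], [139, 37, 15], [218, 204, 184], [175, 136, 98]]
top [[408, 207], [412, 209], [420, 214], [426, 217]] [[99, 26, 12], [99, 30, 18], [196, 184, 170], [195, 182, 169]]
```

The label reads pale from above in both fixed cameras (scene (237,299), top (420,214)), with red glaze nearer the hand. I'll settle, check the lid and knife, then hand in.

Call:
move_arm(rows=[[[0,0,0],[0,0,0]],[[0,0,0],[0,0,0]],[[0,0,0],[0,0,0]],[[0,0,0],[0,0,0]],[[0,0,0],[0,0,0]]])

```text
time_s: 22.75
tcp_pos: [609.1, -236.9, 236.0]
ee_rot: [1.584, 0.915, -1.583]
force: [-0.2, -0.4, -0.3]
opening: 0.395
gripper_force: 19.9
```

```bash
python3 - <<'E'
from h import *
a=cv2.imread('pics/raw_w8.png');s=sense();print(s['tcp_pos'],s['gripper_force'],abs(s['joint_velocities']).max())
# lid: compare scene patch of lid now and when just levered (sc5, at stop), and bystanders vs first picture
im9=cv2.imread('pics/raw_sc9.png').astype(int);im5=cv2.imread('pics/raw_sc5.png').astype(int);im0=cv2.imread('pics/raw_scene0.png').astype(int)
def r(x,y,z,t=2.2):return bw([85+x*np.cos(t)+z*np.sin(t),y,44-x*np.sin(t)+z*np.cos(t)])+[3.8,1.1,0]
for P in [r(-178,0,0),r(-160,0,53),r(-100,0,53),r(-100,45,0),r(-20,0,53)]:
    u,v=proj('scene',[P])[0].astype(int);print((u,v),im9[v,u][::-1],im5[v,u][::-1],im0[v,u][::-1])
d=np.abs(im9-im5).max(2);print('lid region changed px',(d[190:262,405:465]>40).sum())
for n,b in(('mug',(362,315,392,352)),('jar_white',(410,305,436,340)),('jar_red',(310,352,340,390)),('stamp',(320,316,336,334)),('green',(385,258,402,275))):
    print(n,np.abs(im9-(im0 if n!='green' else im5))[b[1]:b[3],b[0]:b[2]].mean().round(1))
E
```

```text
[ 609.14 -236.95  235.99] 19.899580478668213 0.001941266931608139
(np.int64(442), np.int64(199)) [111 107 100] [77 75 71] [109  67  34]
(np.int64(445), np.int64(204)) [136 115  88] [125 107  84] [121  74  38]
(np.int64(436), np.int64(220)) [140 109  66] [132 102  61] [211 126  63]
(np.int64(418), np.int64(213)) [170 120  69] [159 112  64] [192 116  57]
(np.int64(423), np.int64(240)) [140 109  67] [131 101  61] [212 148  83]
lid region changed px 70
mug 14.2
jar_white 8.5
jar_red 26.0
stamp 14.8
green 35.8
```

```bash
python3 -c "
from bench import *
print(sign_off())"
```

```text
the job is handed in; nothing more can be done
None
```

I levered the lid right back by its tab, laid the knife flat on the board again, and handed in at about 23 s with the red front tile held label up under the lens middle, at about 240 mm. My camera checks agree with all of that; sign-off gave no verdict, and the differences left in the mug, jar and tile pictures I took to be arm shadow without looking again.

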